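Clear the panel and hold the gluing press at half travel

ROBOT

A 6-joint arm with a two-finger parallel gripper is mounted at the origin on the work surface. World frame = base frame: x ahead of the robot, y to its left, z up, the work surface at z = 0. Lengths are in m, angles in degrees, forces in N, time in s.
With the tool pointing down it reaches from about 0.3 to 0.75 m from the base axis. Payload 8.5 kg.
Tool frame: the origin (TCP) lies midway between the tips of the shut fingers; the grasp point (between the pads) lies 19 mm behind it; z points along the fingers, y is the line along which they close (so a half turn about z gives the same grasp; the last joint's range is limited). The gripper opens to 85 mm and grips with 20 to 120 N. Pads are 22 mm wide; open, the fingers measure 114 mm over their backs; the gripper's body (76 mm by 85 mm) begins 54 mm behind the grasp point. The pads swing forward as they close: fully open they stand 13 mm farther back than shut.
Start: joints at [-82.638, 21.807, 74.336, -0, 83.858, -12.336], TCP at [0.185, -0.518, 0.231] pointing down, gripper open.
Joint ranges: [-178.18, 178.18], [-50.72, 133.34], [12.68, 142.11], [-81.47, 261.47], [9.98, 163.14], [-165.26, 165.26]. Speed limits (degrees/s): [136.94, 136.94, 180, 180, 180, 180].

INTERFACE

Orientations are given as a 3x3 rotation matrix whose columns are the frame's x, y, z axes.
In Python, from rig import env, get_image, close_job gives the robot as it stands.
- The arm moves only by the tool step_arm, never from a script. Its argument "targets" is a list of rows, each a list of 2 entries, a list of its own where there are three numbers: the shift along the tool's x, y, z as a fraction of full scale, then the turn, a rotation vector about the tool's x, y, z as a fraction of full scale. In form: [[[x, y, z], [wx, wy, wz]], ...]. A call has 1 to 10 rows; each row is the pose to reach, as a shift and turn from the pose commanded when the call began, along the tool's axes at that moment; what a row does not reach only later rows make up. Full scale, the value 1, is 0.3 m for a shift and 45 degrees for a turn. A row lasts 1/12 s, in which the tool goes at most 41.7 mm and 7.16 degrees, less where a joint would pass 70% of its speed; a pose out of reach is approached as far as the arm can. A call with a number of a shift or a turn outside -1 to 1 is refused whole. A call with a gripper value outside its range is refused whole. "jaw" is the finger opening in mm, from 0 to 85.4, set as the call begins (left out, the last holds). The fingers move at their own pace and stop on an object; "grip_force" is the grip in N (left out, the last holds). Time passes only in rows, so rows that repeat a pose let the fingers close. It gives the time, the measured TCP pose, the force, the opening and the grip force at its end, in the units of the state.
- env.observe(): the state, without advancing time (a new reading comes with each control period).
- get_image(name): name is "scene" or "top"; returns a dict with "img" (384x512x3 uint8, red, green, blue), "z_map" (384x512 float32, m along the optical axis (not along the pixel's ray), 0 where there is no reading), "intrinsics" (3x3 intrinsics, pixels), "D" ([k1, k2, p1, p2, k3] as OpenCV has them; the pictures are not rectified), "rvec" (rotation vector, rad) and "tvec" (3), from world to camera coordinates, as OpenCV has them. Camera axes: x right, y down, z forward; pixel columns grow to the right and rows downward; lengths in m; the calibration is good to about 2 mm. A picture is of the moment at which its call begins.
- close_job(): hands the job in; it is judged then, once.
The state is a dict: "time_s": time; "q": joint angles; "qvel": joint speeds; "joint_efforts": joint torques, N m; "position": TCP position; "tool_rot": TCP orientation; "ft_force": force on the tool from outside, world axes, zero at the start; "wrist_torque": the same for the moment, N m; "grip_width": finger opening in m; "gripper_force": force on a finger pad.
Only numpy, scipy, OpenCV 4.12 (cv2) and the standard library are available. Lean on these libraries where they do the work, as an engineer would, in place of code of your own. Each camera call takes 0.05 s, during which the arm holds its last target. There are 200 camera calls.

TASK

With the wooden scraper block, sweep all five loose offcuts off the panel into the tray at its end without touching them with the fingers, and stand the block back on the bench, clear of the press. Then push the press's spring knob halfway down with the fingers, until its top is level with the top of the gauge pin beside it, and finish while still holding it there. Never push it right down to its stop, which would dent the panel, and leave the glue jar and the small round metal weight where they are.

Things in the scene. Friction and masses are not known exactly. Their poses are not given: they have to be found in the camera images.
- press: Low gluing press fixed on the bench. Origin: on the bench under its bed. Along its own +y lie in order: catch tray, panel, press head; its +x is the back (column) side. In mm from the origin: steel bed x -85 to 85, 20 high; panel on it x -75 to 75, y -100 (end flush with the bed, no lip; the tray begins here) to 245, top 28 high. Nothing fixed stands over the panel below y = 170.
- panel_top (a point): Point on the fixed panel's top straight above the press's origin (28 mm above the bench); same axes as the press. The offcuts lie on the panel within 60 mm of here in press x, and from 85 mm towards the tray to 50 mm towards the head in press y.
- tray_floor (a point): Centre of the inner floor of the open catch tray (floor 4 mm above the bench, inside 190 mm in press x, 105 mm in press y; same axes as the press). Side walls reach 24 mm, the far end wall 30 mm above the bench; the panel's end, 52.5 mm from here towards press +y, drops 24 mm to the floor.
- plunger (a joint): Downward travel of the spring knob in metres: 0 = fully up, 0.018 = halfway (top level with the gauge pin), 0.036 = down on its stop. The spring pushes back with about 4 N at 0, 10 N halfway, 16 N at the stop, and returns the knob to 0 when let go.
- plunger_top (a point): Centre of the round spring knob's flat top (48 mm diameter, 16 mm thick, on a steel stem), at press x 0, y 205 mm; 128 mm above the bench when up, moves straight down. It stands on the press head: a grey arm, press x -30 to 100, y 170 to 280, from 52 to 72 mm above the bench, with a column at its back no higher.
- gauge_top (a point): Centre of the flat top of the gauge pin, a fixed steel pin 10 mm in diameter, 50 mm from the knob's axis towards press +y, top 110 mm above the bench.
- block: Loose wooden scraper block, 130 mm long (its x), 34 mm thick (its y, grip across this; the lowest 18 mm are 32 mm thick and of darker wood), 65 mm high, 0.13 to 0.25 kg, standing on the bench beside the press to the robot's left or right. Origin: centre of its underside, z up.
- block_center (a point): Centre of the scraper block, 32.5 mm above its underside.
- chip0: Loose flat wooden offcut 34 x 18 mm, 7 mm thick, about 12 g, lying on the panel. Origin: centre of its underside.
- chip1: Loose flat wooden offcut 26 x 22 mm, 7 mm thick, about 12 g, lying on the panel. Origin: centre of its underside.
- chip2: Loose flat wooden offcut 30 x 14 mm, 7 mm thick, about 12 g, lying on the panel. Origin: centre of its underside.
- chip3: Loose flat wooden offcut 22 x 22 mm, 7 mm thick, about 12 g, lying on the panel. Origin: centre of its underside.
- chip4: Loose flat wooden offcut 38 x 16 mm, 7 mm thick, about 12 g, lying on the panel. Origin: centre of its underside.
- glue_pot: Bystander: closed glue jar, 68 mm diameter, 85 mm high, standing on the other side of the press from the block. Origin: centre of its underside.
- weight: Bystander: small round metal weight, 32 mm diameter, 22 mm high, standing on the panel near the press head (press x about -50, y about 140 mm). Origin: centre of its underside.
Mind the look-alikes: they are no part of the job. What is shaped like the block but red or turquoise is not meant.

How it is judged:
By the outcome, as a careful person would: the job done as asked, in the order asked, and still so for the second after the job is handed in, while the arm keeps its last pose, push and grip.
It also fails if it takes over 72 s, if anything falls off the work surface, if the arm or the gripper's body presses on something with over 40 N, if the wrist force passes 120 N, or if a joint passes its speed limit or range.

## Working session

There is one attempt and no reset: what is moved stays moved. The work goes in short steps, Python scripts to look and compute and a tool call to move; the robot and the scene stay as the last step left them, time stands still between calls to the robot, and variables do not carry over. Pictures are saved under pics/ and viewed, at most 10 in all, crops included, and the job is handed in when it is done.

Besides the shell and the picture viewer there is one more tool, called after "Call:" as a command line: name --argument value ..., lists and objects as JSON in quotes. step_arm: Moves the arm, as the interface text tells. Its arguments: {"type":"object","properties":{"targets":{"type":"array","items":{"type":"array"}},"jaw":{"type":"number"},"grip_force":{"type":"number"}},"required":["targets"]}

```bash
mkdir -p pics; ls; cat > h.py <<'E'
import numpy as np, cv2
from rig import env,get_image,close_job
def cloud(d):
    z=d["z_map"];h,w=z.shape
    u,v=np.meshgrid(np.arange(w),np.arange(h))
    K=np.array(d["intrinsics"]);D=np.array(d["D"])
    p=cv2.undistortPoints(np.stack([u,v],-1).reshape(-1,1,2).astype(np.float64),K,D).reshape(h,w,2)
    c=np.dstack([p[...,0]*z,p[...,1]*z,z])
    R=cv2.Rodrigues(np.array(d["rvec"],float))[0];t=np.array(d["tvec"],float).ravel()
    P=(c-t)@R
    P[z==0]=np.nan
    return P
def save(n,*ds):
    cv2.imwrite("pics/"+n,cv2.cvtColor(np.vstack(ds) if len(ds)>1 else ds[0],cv2.COLOR_RGB2BGR))
E
python3 - <<'E'
from h import *
a=get_image("top");b=get_image("scene")
save("top.png",a["img"]);save("scene.png",b["img"])
np.savez("d0.npz",P=cloud(a),img=a["img"],Ps=cloud(b),imgs=b["img"])
print(env.observe())
E
```

```text
pics
{'time_s': 0.1, 'q': array([-8.26377315e+01,  2.18370172e+01,  7.43790703e+01, -9.23328434e-04,
        8.38592669e+01, -1.23347461e+01]), 'qvel': array([-0.00651337, -0.01756196, -0.09559682,  0.02475849, -0.10778015,
        0.01945714]), 'joint_efforts': array([ 3.17054350e-03, -4.49220371e+01, -2.31657261e+01, -1.64987205e-04,
        3.64528489e-03, -1.38667130e-05]), 'position': array([ 0.18534358, -0.51754636,  0.23078247]), 'tool_rot': array([[ 9.41487548e-01,  3.37047717e-01, -1.84421181e-04],
       [ 3.37047663e-01, -9.41486684e-01,  1.30228530e-03],
       [ 2.65302203e-04, -1.28824413e-03, -9.99999135e-01]]), 'ft_force': array([-0.22992291,  0.41600648, -0.34497329]), 'wrist_torque': array([-0.02842805, -0.02790167, -0.02638858]), 'gripper_force': 0.0, 'grip_width': 0.08540512086007451}
```

View pics/top.png

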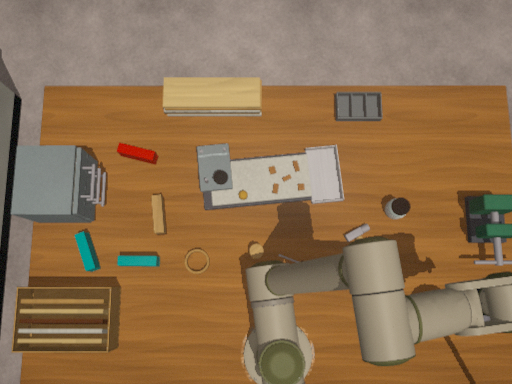

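View pics/scene.png

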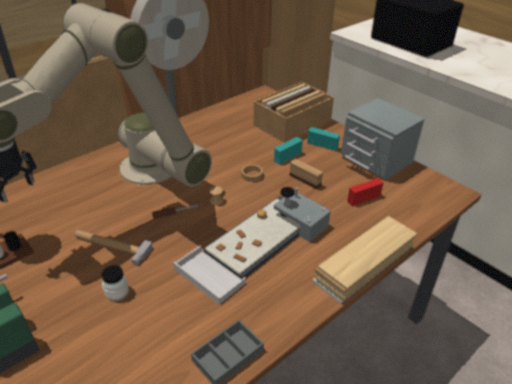

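The top view shows the press in the middle: tray at (323,175), head at (214,168) and knob at (220,177). The weight is at (243,195), the wooden block at (158,214) and the jar at (397,208). The press axes are roughly aligned with the world axes. Next I'll measure them.

```bash
python3 - <<'E'
from h import *
d=np.load("d0.npz");P=d["P"];I=d["img"];hsv=cv2.cvtColor(I,cv2.COLOR_RGB2HSV)
def st(n,m):
    p=P[m];print(n,m.sum(),np.nanmedian(p,0).round(4),np.nanmin(p,0).round(3),np.nanmax(p,0).round(3))
z=P[...,2]
roi=np.zeros(z.shape,bool);roi[130:225,190:350]=1
V=hsv[...,2];S=hsv[...,1];H=hsv[...,0]
print("panel pix",I[180,240],hsv[180,240],P[180,240],"tray",I[175,323],P[175,323],"chip",hsv[170,272],"block",hsv[214,158],P[214,158],"bench",hsv[240,230],P[240,230])
# bed+panel outline
m=roi&(z>0.012)&(z<0.04)&(S<110)
c=np.argwhere
pan=roi&(abs(z-0.028)<.008)&(S<70)&(V>150)
st("pan",pan)
xy=P[pan][:,:2].astype(np.float32);r=cv2.minAreaRect(xy);print("panel rect",r)
hd=roi&(z>.06)&(z<.085);st("head",hd);print(cv2.minAreaRect(P[hd][:,:2].astype(np.float32)))
kn=roi&(z>.118)&(z<.14);st("knob",kn);print(cv2.minEnclosingCircle(P[kn][:,:2].astype(np.float32)))
b=np.zeros(z.shape,bool);b[185:240,145:172]=1;b&=(z>.055);st("block",b);print(cv2.minAreaRect(P[b][:,:2].astype(np.float32)))
ch=roi&(z>.022)&(z<.06)&(S>90)
ch=ch.astype(np.uint8)
n,l,s,ce=cv2.connectedComponentsWithStats(ch)
for i in range(1,n):
    if s[i][4]>8: print(ce[i].round(1),s[i][4],np.median(P[l==i],0).round(4))
E
```

```text
panel pix [187 179 164] [ 20  31 187] [0.58364798 0.1254258  0.03633663] tray [190 184 179] [ 0.60772113 -0.1667507   0.01087067] chip [ 15 155 165] block [ 18 125 177] [0.45985582 0.40049781 0.06455141] bench [ 16 167 163] [ 0.37924123  0.1599047  -0.00368835]
pan 3223 [0.5846 0.032  0.0292] [ 0.498 -0.23   0.02 ] [0.714 0.223 0.036]
panel rect ((0.5969821214675903, 0.002025291323661804), (0.1994907557964325, 0.4543685019016266), 4.885984420776367)
head 1304 [0.6313 0.2178 0.0731] [0.539 0.152 0.061] [0.708 0.274 0.085]
((0.6234610676765442, 0.21283212304115295), (0.16084736585617065, 0.10995855182409286), 5.662646293640137)
knob 163 [0.5742 0.1892 0.1294] [0.553 0.166 0.121] [0.598 0.236 0.138]
((0.5748002529144287, 0.20111379027366638), 0.0355023629963398)
block 398 [0.4612 0.4016 0.0666] [0.399 0.379 0.056] [0.528 0.426 0.078]
((0.46320652961730957, 0.4021527171134949), (0.12907852232456207, 0.03468524292111397), 6.398147106170654)
[295.5 165.4] 44 [ 0.6365 -0.0678  0.0362]
[271.9 169.6] 42 [0.6206 0.0142 0.0368]
[286.1 177.6] 31 [ 0.5932 -0.0342  0.0366]
[275. 188.] 45 [0.5551 0.0042 0.0355]
[300.5 186.5] 36 [ 0.5608 -0.0833  0.037 ]
[242.6 194.4] 64 [0.5305 0.1148 0.0508]
```

```bash
python3 - <<'E'
from h import *
d=np.load("d0.npz")
I=d["img"][125:245,135:355];J=cv2.resize(I,None,fx=3.6,fy=3.6,interpolation=cv2.INTER_CUBIC)
cv2.imwrite("pics/c.png",cv2.cvtColor(J,cv2.COLOR_RGB2BGR))
E
```

```text
(no output)
```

View pics/c.png

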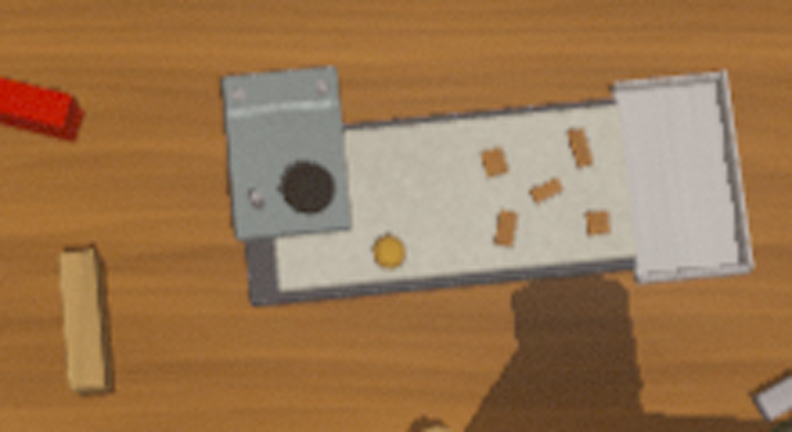

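The crop shows five chips on the panel, the weight at panel lower left, the knob at crop (308,187) and the gauge pin at (256,197). I'll refine the poses by casting rays onto known planes.

```bash
cat >> h.py <<'E'
def ray(d,uv,z0):
    K=np.array(d["intrinsics"]);D=np.array(d["D"])
    p=cv2.undistortPoints(np.array(uv,float).reshape(-1,1,2),K,D).reshape(-1,2)
    R=cv2.Rodrigues(np.array(d["rvec"],float))[0];t=np.array(d["tvec"],float).ravel()
    C=-R.T@t; dr=np.c_[p,np.ones(len(p))]@R
    return C+dr*((z0-C[2])/dr[:,2])[:,None]
E
cat > press.py <<'E'
from h import *
def big(m):
    n,l,s,c=cv2.connectedComponentsWithStats(m.astype(np.uint8));i=1+np.argmax(s[1:,4]);return (l==i).astype(np.uint8)
def cont(m): return max(cv2.findContours(m,cv2.RETR_EXTERNAL,cv2.CHAIN_APPROX_NONE)[0],key=len).reshape(-1,2)
E
python3 - <<'E'
from press import *
a=get_image("top");b=get_image("scene")
I=a["img"];hsv=cv2.cvtColor(I,cv2.COLOR_RGB2HSV);H,S,V=[hsv[...,i].astype(int) for i in range(3)]
print("cam",ray(a,[[0,0]],9)[0])
# panel: warm white; column profile edges
up=[];lo=[]
for u in range(236,300,2):
    col=I[:,u].astype(float).sum(1)/3; c=col[150:215]
    g=np.diff(c)
    i=np.argmax(g[:30]); j=30+np.argmin(g[30:])
    up.append((u,150+i+.5));lo.append((u,150+j+.5))
for n,e in(("up",up),("lo",lo)):
    Q=ray(a,e,.028); k=np.polyfit(Q[:,1],Q[:,0],1)
    r=Q[:,0]-np.polyval(k,Q[:,1]);ok=abs(r)<.004;k=np.polyfit(Q[ok,1],Q[ok,0],1)
    print(n,k,np.degrees(np.arctan(-k[0])),ok.sum(),"x at y=0",k[1])
# panel end: saturation / tray
print([tuple(hsv[178,u]) for u in range(300,314)])
# knob
roi=np.zeros(V.shape,bool);roi[160:195,205:235]=1
m=big(roi&(V<70));c,r=cv2.minEnclosingCircle(cont(m));M=cv2.moments(m,True);ce=(M['m10']/M['m00'],M['m01']/M['m00'])
print("knob",c,r,ce,ray(a,[c,ce],.128),m.sum())
# block
roi[:]=0;roi[188:240,145:172]=1
print([tuple(hsv[214,u]) for u in range(148,170)])
E
```

```text
cam [-4.5049196  -4.05886297  9.        ]
up [-0.08907715  0.66970153] 5.090309599307937 23 x at y=0 0.6697015250602891
lo [-0.10018385  0.5171289 ] 5.721022668339694 32 x at y=0 0.51712890209332
[(np.uint8(20), np.uint8(30), np.uint8(190)), (np.uint8(20), np.uint8(31), np.uint8(189)), (np.uint8(20), np.uint8(30), np.uint8(189)), (np.uint8(23), np.uint8(27), np.uint8(189)), (np.uint8(21), np.uint8(31), np.uint8(191)), (np.uint8(21), np.uint8(32), np.uint8(194)), (np.uint8(22), np.uint8(29), np.uint8(195)), (np.uint8(21), np.uint8(30), np.uint8(194)), (np.uint8(20), np.uint8(29), np.uint8(195)), (np.uint8(20), np.uint8(27), np.uint8(191)), (np.uint8(13), np.uint8(16), np.uint8(188)), (np.uint8(14), np.uint8(17), np.uint8(190)), (np.uint8(12), np.uint8(17), np.uint8(193)), (np.uint8(11), np.uint8(15), np.uint8(191))]
knob (220.0, 177.0) 6.708303928375244 (220.02857142857144, 176.96428571428572) [[0.57318664 0.18955041 0.128     ]
 [0.57330674 0.18945815 0.128     ]] 140
[(np.uint8(15), np.uint8(177), np.uint8(141)), (np.uint8(15), np.uint8(173), np.uint8(140)), (np.uint8(15), np.uint8(
[... 195 characters left out ...]
nt8(184)), (np.uint8(18), np.uint8(132), np.uint8(182)), (np.uint8(18), np.uint8(132), np.uint8(183)), (np.uint8(17), np.uint8(129), np.uint8(178)), (np.uint8(17), np.uint8(131), np.uint8(177)), (np.uint8(18), np.uint8(129), np.uint8(178)), (np.uint8(19), np.uint8(131), np.uint8(175)), (np.uint8(18), np.uint8(131), np.uint8(175)), (np.uint8(17), np.uint8(137), np.uint8(158)), (np.uint8(14), np.uint8(140), np.uint8(104)), (np.uint8(16), np.uint8(147), np.uint8(106)), (np.uint8(15), np.uint8(181), np.uint8(120)), (np.uint8(15), np.uint8(172), np.uint8(150)), (np.uint8(15), np.uint8(175), np.uint8(150)), (np.uint8(15), np.uint8(172), np.uint8(151)), (np.uint8(16), np.uint8(178), np.uint8(150))]
```

```bash
python3 - <<'E'
from press import *
a=get_image("top");b=get_image("scene")
I=a["img"];hsv=cv2.cvtColor(I,cv2.COLOR_RGB2HSV);H,S,V=[hsv[...,i].astype(int) for i in range(3)]
e=[]
for v in range(162,196,2):
    s=cv2.GaussianBlur(S.astype(np.float32),(1,5),0)[v,302:318]; i=np.argmin(np.diff(s)); e.append((302+i+.5,v))
Q=ray(a,e,.028);th=np.radians(5.5);R=np.array([[np.cos(th),-np.sin(th)],[np.sin(th),np.cos(th)]])
O=np.array([.594,-.0146])
print("end in press frame",np.median((Q[:,:2]-O)@R,0),((Q[:,:2]-O)@R)[:,1].round(4))
roi=np.zeros(V.shape,bool);roi[185:240,145:172]=1
m=big(roi&(S<150)&(V>163));c=cont(m)
Q=ray(a,np.argwhere(m)[:,::-1],.065)[:,:2]
mu=Q.mean(0);w,v=np.linalg.eigh(np.cov(Q.T));ax=v[:,1]*np.sign(v[0,1]);print("block",mu,ax,np.degrees(np.arctan2(ax[1],ax[0])),np.sqrt(12*w),len(Q))
# scene block
I=b["img"];h2=cv2.cvtColor(I,cv2.COLOR_RGB2HSV);print("scene block pix",h2[172,307],h2[168,300],h2[177,307])
sc=cloud(b);print(sc[168,305],sc[172,307])
# jar, chips
roi=np.zeros(V.shape,bool);roi[130:225,235:310]=1
mm=(roi&(S>90)&(V>100)).astype(np.uint8);n,l,s,ce=cv2.connectedComponentsWithStats(mm)
for i in range(1,n):
    if 8<s[i][4]<200:
        zz=.05 if s[i][0]<255 else .035
        Q=ray(a,np.argwhere(l==i)[:,::-1],zz)[:,:2];Qp=(Q-O)@R*1000;print(s[i][4],Qp.mean(0).round(1),Qp.min(0).round(),Qp.max(0).round())
E
```

```text
end in press frame [-0.01085201 -0.10066954] [-0.1013 -0.1005 -0.0996 -0.1023 -0.1014 -0.1006 -0.1032 -0.1024 -0.1015
 -0.1007 -0.0791 -0.0782 -0.0774 -0.0766 -0.0792 -0.1025 -0.1017]
block [0.46123589 0.40364807] [0.99205762 0.12578429] 7.226049854949783 [0.03131925 0.12526379] 341
scene block pix [ 16 106 106] [ 16 112 114] [ 16 109 101]
[0.46824465 0.39210947 0.06758338] [0.48377279 0.38743545 0.05993734]
45 [ 36.9 -57.3] [ 20. -66.] [ 54. -49.]
43 [29.6 26.3] [17. 16.] [43. 37.]
31 [ -3.2 -19.9] [-11. -34.] [ 5. -5.]
45 [-36.3  22.5] [-51.  11.] [-22.  34.]
36 [-39.3 -65.9] [-49. -76.] [-30. -56.]
64 [-51.3 136.1] [-67. 121.] [-36. 149.]
```

```bash
cat > go.py <<'E'
import sys
from h import *
from scipy.spatial.transform import Rotation as Rn
O=np.array([.594,-.0146]);th=np.radians(5.5);RP=np.array([[np.cos(th),-np.sin(th)],[np.sin(th),np.cos(th)]])
def pw(x,y): return O+RP@np.array([x,y])/1000
def go(x,y,z,yaw=None):
    s=env.observe();p=np.array(s["position"]);R=np.array(s["tool_rot"])
    d=R.T@(np.array([x,y,z])-p)/.3
    w=np.zeros(3)
    if yaw is not None:
        c,q=np.cos(np.radians(yaw)),np.sin(np.radians(yaw))
        T=np.array([[c,q,0],[q,-c,0],[0,0,-1.]])
        w=Rn.from_matrix(R.T@T).as_rotvec(degrees=True)/45
    print("shift",d.round(4),"rot",w.round(4),"dist",np.linalg.norm(d)*300)
def stt():
    s=env.observe();R=s["tool_rot"];print("t",s["time_s"],"p",s["position"].round(4),"yaw",np.degrees(np.arctan2(R[1,0],R[0,0])).round(2),"F",s["ft_force"].round(1),"T",s["wrist_torque"].round(2),"grip",round(s["grip_width"],4),round(s["gripper_force"],1),"q",s["q"].round(0))
E
python3 -c "
from go import *
go(.39,-.26,.231,7);print(pw(0,78),pw(0,-133),pw(0,205))"
```

```text
shift [ 9.317e-01 -5.789e-01  8.000e-04] rot [-6.000e-04 -1.000e-04  2.822e-01] dist 329.07098057573273
[0.58652403 0.0630409 ] [ 0.60674749 -0.14698769] [0.57435162 0.18945622]
```

Call:
step_arm --targets '[[[0.932,-0.579,0],[0,0,0.28]],[[0.932,-0.579,0],[0,0,0.28]],[[0.932,-0.579,0],[0,0,0.28]],[[0.932,-0.579,0],[0,0,0.28]],[[0.932,-0.579,0],[0,0,0.28]],[[0.932,-0.579,0],[0,0,0.28]],[[0.932,-0.579,0],[0,0,0.28]],[[0.932,-0.579,0],[0,0,0.28]],[[0.932,-0.579,0],[0,0,0.28]]]' --jaw 85

```text
time_s: 1.05
position: [0.3927, -0.2553, 0.2315]
tool_rot: [[0.992, 0.129, 0.001], [0.129, -0.992, 0.001], [0.001, -0.001, -1.0]]
ft_force: [-0.0, 0.5, 0.3]
grip_width: 0.0848
gripper_force: 0.0
```

```bash
python3 -c "
from go import *
stt();go(.46,.02,.231,7)"
```

```text
t 1.05 p [ 0.3927 -0.2553  0.2315] yaw 7.44 F [-0.   0.5  0.3] T [-0.01 -0.01 -0.04] grip 0.0848 0.0 q [-48.  14.  87.   0.  80.  35.]
shift [ 0.3413 -0.8808  0.0032] rot [-0.0013 -0.0015  0.0097] dist 283.3780945906509
```

Call:
step_arm --targets '[[[0.34,-0.88,0],[0,0,0]],[[0.34,-0.88,0],[0,0,0]],[[0.34,-0.88,0],[0,0,0]],[[0.34,-0.88,0],[0,0,0]],[[0.34,-0.88,0],[0,0,0]],[[0.34,-0.88,0],[0,0,0]],[[0.34,-0.88,0],[0,0,0]],[[0.34,-0.88,0],[0,0,0]]]'

```text
time_s: 1.72
position: [0.459, 0.019, 0.2314]
tool_rot: [[0.992, 0.129, 0.001], [0.129, -0.992, 0.001], [0.001, -0.001, -1.0]]
ft_force: [-0.1, 0.0, 0.1]
grip_width: 0.0852
gripper_force: 0.0
```

Call:
step_arm --targets '[[[0.1,-0.92,0],[0,0,0]],[[0.1,-0.92,0],[0,0,0]],[[0.1,-0.92,0],[0,0,0]],[[0.1,-0.92,0],[0,0,0]],[[0.1,-0.92,0],[0,0,0]],[[0.1,-0.92,0],[0,0,0]],[[0.1,-0.92,0],[0,0,0]],[[0.1,-0.92,0],[0,0,0]]]'

```text
time_s: 2.38
position: [0.4539, 0.2958, 0.2309]
tool_rot: [[0.992, 0.128, -0.0], [0.128, -0.992, 0.001], [-0.0, -0.001, -1.0]]
ft_force: [-0.3, -0.4, 0.2]
grip_width: 0.0853
gripper_force: 0.0
```

```bash
python3 -c "
from go import *
stt();go(.461,.4035,.120,7)
a=get_image('scene');b=get_image('top');save('s2.png',np.hstack([a['img'][100:260,200:440],b['img'][100:260,90:330]]))"
```

```text
t 2.3833 p [0.4539 0.2958 0.2309] yaw 7.34 F [-0.3 -0.4  0.2] T [0.01 0.01 0.05] grip 0.0853 0.0 q [ 21.  21.  76.   0.  83. 103.]
shift [ 0.0694 -0.3528  0.3699] rot [-0.0012  0.0002  0.0076] dist 154.7531946898108
```

View pics/s2.png

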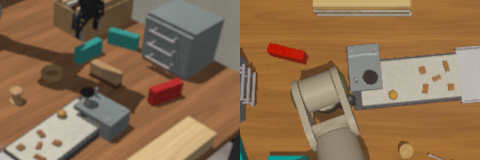

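The picture shows the block still in place at left crop (106,72), and the path is clear. I'll move above it and descend.

Call:
step_arm --targets '[[[0.07,-0.353,0],[0,0,0.01]],[[0.07,-0.353,0],[0,0,0.01]],[[0.07,-0.353,0],[0,0,0.01]],[[0.07,-0.353,0.37],[0,0,0.01]],[[0.07,-0.353,0.37],[0,0,0.01]],[[0.07,-0.353,0.37],[0,0,0.01]],[[0.07,-0.353,0.37],[0,0,0.01]]]'

```text
time_s: 3.07
position: [0.4604, 0.3968, 0.1146]
tool_rot: [[0.993, 0.114, -0.01], [0.114, -0.993, -0.006], [-0.01, 0.005, -1.0]]
ft_force: [-1.0, -0.7, -0.9]
grip_width: 0.085
gripper_force: 0.0
```

```bash
python3 -c "
from go import *
stt();go(.461,.4035,.024,7)"
```

```text
t 3.0667 p [0.4604 0.3968 0.1146] yaw 6.54 F [-1.  -0.7 -0.9] T [ 0.01 -0.04 -0.01] grip 0.085 0.0 q [ 30.  34.  74.  -0.  73. 113.]
shift [ 0.0075 -0.0233  0.302 ] rot [ 0.0059  0.0131 -0.0102] dist 90.88262228822391
```

Call:
step_arm --targets '[[[0,0,0],[0,0,0]],[[0,0,0],[0,0,0]]]'

```text
time_s: 3.23
position: [0.4636, 0.3995, 0.1227]
tool_rot: [[0.993, 0.115, 0.003], [0.115, -0.993, 0.002], [0.003, -0.001, -1.0]]
ft_force: [-0.0, 0.3, 1.1]
grip_width: 0.0849
gripper_force: 0.0
```

```bash
python3 -c "
from go import *
stt();go(.461,.4035,.024,7)"
```

```text
t 3.2333 p [0.4636 0.3995 0.1227] yaw 6.58 F [-0.   0.3  1.1] T [0.03 0.02 0.02] grip 0.0849 0.0 q [ 30.  33.  74.  -0.  73. 113.]
shift [-0.0081 -0.0139  0.3289] rot [-0.0016 -0.0042 -0.0094] dist 98.7891035429788
```

Call:
step_arm --targets '[[[-0.007,-0.012,0.15],[0,0,-0.01]],[[-0.007,-0.012,0.25],[0,0,-0.01]],[[-0.007,-0.012,0.325],[0,0,-0.01]],[[-0.007,-0.012,0.325],[0,0,-0.01]],[[-0.007,-0.012,0.325],[0,0,-0.01]],[[-0.007,-0.012,0.325],[0,0,-0.01]]]'

```text
time_s: 3.73
position: [0.4612, 0.4038, 0.0258]
tool_rot: [[0.992, 0.123, 0.004], [0.123, -0.992, 0.002], [0.005, -0.002, -1.0]]
ft_force: [-1.2, -0.3, 0.5]
grip_width: 0.0848
gripper_force: 0.0
```

```bash
python3 -c "
from go import *
stt();go(.461,.4035,.024,7)"
```

```text
t 3.7333 p [0.4612 0.4038 0.0258] yaw 7.08 F [-1.2 -0.3  0.5] T [-0.02  0.02  0.01] grip 0.0848 0.0 q [ 30.  40.  79.  -0.  61. 113.]
shift [-0.0009  0.001   0.0061] rot [-0.0025 -0.0059  0.0018] dist 1.8777047157821272
```

Call:
step_arm --targets '[[[0,0,0],[0,0,0]],[[0,0,0],[0,0,0]],[[0,0,0],[0,0,0]],[[0,0,0],[0,0,0]],[[0,0,0],[0,0,0]],[[0,0,0],[0,0,0]],[[0,0,0],[0,0,0]],[[0,0,0],[0,0,0]],[[0,0,0],[0,0,0]],[[0,0,0],[0,0,0]]]' --jaw 15 --grip_force 70

```text
time_s: 4.57
position: [0.4599, 0.4034, 0.0236]
tool_rot: [[0.992, 0.124, 0.001], [0.124, -0.992, 0.001], [0.001, -0.001, -1.0]]
ft_force: [-0.7, -1.0, 5.7]
grip_width: 0.0335
gripper_force: 70.4
```

```bash
python3 -c "
from go import *
stt()"
```

```text
t 4.5667 p [0.4599 0.4034 0.0236] yaw 7.1 F [-0.7 -1.   5.7] T [0.01 0.1  0.02] grip 0.0335 70.4 q [ 30.  40.  79.   0.  61. 113.]
```

Call:
step_arm --targets '[[[0,0,-0.15],[0,0,0]],[[0,0,-0.3],[0,0,0]],[[0,0,-0.45],[0,0,0]],[[0,0,-0.57],[0,0,0]],[[0,0,-0.57],[0,0,0]],[[0,0,-0.57],[0,0,0]],[[0,0,-0.57],[0,0,0]]]'

```text
time_s: 5.15
position: [0.459, 0.4028, 0.1925]
tool_rot: [[0.992, 0.124, -0.002], [0.124, -0.992, -0.001], [-0.002, 0.001, -1.0]]
ft_force: [-0.5, 0.0, -3.3]
grip_width: 0.0334
gripper_force: 70.8
```

```bash
python3 -c "
from go import *
stt();go(.52,.23,.195,5.5);go(*pw(0,78),.195,5.5)"
```

```text
t 5.15 p [0.459  0.4028 0.1925] yaw 7.1 F [-0.5  0.  -3.3] T [ 0.02  0.01 -0.04] grip 0.0334 70.8 q [ 30.  30.  68.   0.  83. 113.]
shift [ 0.1305  0.5968 -0.0081] rot [0.0011 0.0026 0.0355] dist 183.30071665809925
shift [ 0.2818  1.1765 -0.0079] rot [0.0011 0.0026 0.0355] dist 362.9439643321221
```

Call:
step_arm --targets '[[[0.02,0.1,-0.01],[0,0,0.035]],[[0.05,0.2,-0.01],[0,0,0.035]],[[0.07,0.3,-0.01],[0,0,0.035]],[[0.1,0.4,-0.01],[0,0,0.035]],[[0.12,0.5,-0.01],[0,0,0.035]],[[0.145,0.6,-0.01],[0,0,0.035]],[[0.17,0.7,-0.01],[0,0,0.035]],[[0.19,0.8,-0.01],[0,0,0.035]],[[0.217,0.9,-0.01],[0,0,0.035]],[[0.238,0.99,-0.01],[0,0,0.035]]]'

```text
time_s: 5.98
position: [0.5667, 0.1154, 0.194]
tool_rot: [[0.995, 0.096, -0.005], [0.096, -0.995, -0.0], [-0.005, -0.0, -1.0]]
ft_force: [0.2, -0.3, -1.8]
grip_width: 0.0333
gripper_force: 70.8
```

Call:
step_arm --targets '[[[0.03,0.1,0],[0,0,0]],[[0.045,0.18,0],[0,0,0]],[[0.045,0.18,0],[0,0,0]],[[0.045,0.18,0],[0,0,0]],[[0.045,0.18,0],[0,0,0]]]'

```text
time_s: 6.4
position: [0.585, 0.0653, 0.195]
tool_rot: [[0.995, 0.096, -0.004], [0.096, -0.995, 0.001], [-0.004, -0.001, -1.0]]
ft_force: [0.5, -0.2, -1.8]
grip_width: 0.0333
gripper_force: 70.9
```

```bash
python3 -c "
from go import *
stt();go(*pw(0,78),.100,5.5)"
```

```text
t 6.4 p [0.585  0.0653 0.195 ] yaw 5.52 F [ 0.5 -0.2 -1.8] T [ 0.02 -0.06 -0.02] grip 0.0333 70.9 q [-5. 27. 71.  0. 82. 79.]
shift [0.0055 0.0084 0.3167] rot [-0.0013  0.0045  0.0005] dist 95.06243422598986
```

Call:
step_arm --targets '[[[0.005,0.008,0.1],[0,0.004,0]],[[0.005,0.008,0.2],[0,0.004,0]],[[0.005,0.008,0.3],[0,0.004,0]],[[0.005,0.008,0.38],[0,0.004,0]],[[0.005,0.008,0.43],[0,0.004,0]],[[0.005,0.008,0.45],[0,0.004,0]],[[0.005,0.008,0.45],[0,0.004,0]],[[0.005,0.008,0.45],[0,0.004,0]],[[0.005,0.008,0.45],[0,0.004,0]]]'

```text
time_s: 7.15
position: [0.588, 0.0629, 0.063]
tool_rot: [[0.995, 0.097, 0.005], [0.097, -0.995, 0.0], [0.005, 0.0, -1.0]]
ft_force: [-0.0, 0.3, -1.7]
grip_width: 0.0335
gripper_force: 70.8
```

```bash
python3 -c "
from go import *
stt();go(*pw(0,78),.052,5.5)
b=get_image('top');a=get_image('scene');save('s3.png',np.hstack([cv2.resize(b['img'][125:225,195:345],None,fx=2.6,fy=2.6),cv2.resize(a['img'][160:290,170:340],(390,260))]))"
```

```text
t 7.15 p [0.588  0.0629 0.063 ] yaw 5.55 F [-0.   0.3 -1.7] T [ 0.01  0.01 -0.04] grip 0.0335 70.8 q [-5. 35. 81.  0. 63. 79.]
shift [-0.0052 -0.0009  0.0367] rot [ 0.0004 -0.0067  0.0012] dist 11.122714392310712
```

View pics/s3.png

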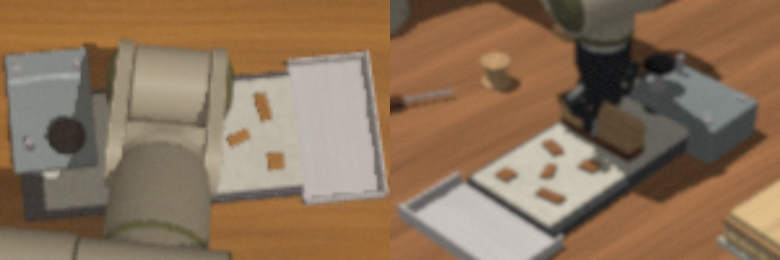

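The block is on the panel on the head side of all five chips: left view about (170,130), right view (615,130).

Call:
step_arm --targets '[[[-0.004,0,0.015],[0,-0.004,0]],[[-0.004,0,0.028],[0,-0.004,0]],[[-0.004,0,0.033],[0,-0.004,0]],[[-0.004,0,0.033],[0,-0.004,0]],[[-0.004,0,0.033],[0,-0.004,0]],[[-0.004,0,0.033],[0,-0.004,0]]]'

```text
time_s: 7.75
position: [0.5863, 0.0624, 0.0518]
tool_rot: [[0.995, 0.096, -0.0], [0.096, -0.995, 0.0], [-0.0, -0.0, -1.0]]
ft_force: [-0.5, -0.1, -2.3]
grip_width: 0.033
gripper_force: 70.8
```

```bash
python3 -c "
from go import *
stt();go(*pw(0,78),.052,5.5)"
```

```text
t 7.75 p [0.5863 0.0624 0.0518] yaw 5.52 F [-0.5 -0.1 -2.3] T [-0.   -0.01 -0.02] grip 0.033 70.8 q [-5. 36. 82.  0. 62. 79.]
shift [ 0.0009 -0.002  -0.0008] rot [-0.0001  0.0002  0.0004] dist 0.7003544433252992
```

Call:
step_arm --targets '[[[0,0.02,0],[0,0,0]],[[0,0.05,0],[0,0,0]],[[0,0.08,0],[0,0,0]],[[0,0.11,0],[0,0,0]],[[0,0.14,0],[0,0,0]],[[0,0.17,0],[0,0,0]],[[0,0.2,0],[0,0,0]],[[0,0.23,0],[0,0,0]],[[0,0.26,0],[0,0,0]],[[0,0.28,0],[0,0,0]]]'

```text
time_s: 8.58
position: [0.5946, -0.0224, 0.0519]
tool_rot: [[0.995, 0.096, 0.0], [0.096, -0.995, -0.0], [0.0, 0.0, -1.0]]
ft_force: [0.5, -0.3, -1.8]
grip_width: 0.0333
gripper_force: 70.6
```

```bash
python3 -c "
from go import *
stt();go(*pw(0,-6),.052,5.5)"
```

```text
t 8.5833 p [ 0.5946 -0.0224  0.0519] yaw 5.49 F [ 0.5 -0.3 -1.8] T [-0.02  0.01  0.02] grip 0.0333 70.6 q [-14.  36.  81.  -0.  63.  71.]
shift [ 0.0006 -0.006  -0.0003] rot [ 0.0001 -0.0001 -0.0002] dist 1.8156055424523252
```

Tracking is good, so I'll continue the sweep.

Call:
step_arm --targets '[[[0,0.02,0],[0,0,0]],[[0,0.05,0],[0,0,0]],[[0,0.08,0],[0,0,0]],[[0,0.11,0],[0,0,0]],[[0,0.14,0],[0,0,0]],[[0,0.17,0],[0,0,0]],[[0,0.19,0],[0,0,0]],[[0,0.21,0],[0,0,0]],[[0,0.23,0],[0,0,0]],[[0,0.25,0],[0,0,0]]]'

```text
time_s: 9.42
position: [0.6017, -0.0963, 0.0519]
tool_rot: [[0.995, 0.096, -0.0], [0.096, -0.995, 0.0], [-0.0, -0.0, -1.0]]
ft_force: [0.4, -0.6, -2.5]
grip_width: 0.0334
gripper_force: 70.6
```

Call:
step_arm --targets '[[[0,0.02,0],[0,0,0]],[[0,0.04,0],[0,0,0]],[[0,0.06,0],[0,0,0]],[[0,0.08,0],[0,0,0]],[[0,0.1,0],[0,0,0]],[[0,0.12,0],[0,0,0]],[[0,0.14,0],[0,0,0]],[[0,0.16,0],[0,0,0]],[[0,0.17,0],[0,0,0]],[[0,0.17,0],[0,0,0]]]'

```text
time_s: 10.25
position: [0.6066, -0.1474, 0.0519]
tool_rot: [[0.995, 0.095, 0.0], [0.095, -0.995, -0.0], [0.0, 0.0, -1.0]]
ft_force: [-0.4, -0.6, -2.2]
grip_width: 0.0331
gripper_force: 70.6
```

```bash
python3 -c "
from go import *
stt();go(*pw(0,-133),.052,5.5)
b=get_image('top');a=get_image('scene');save('s4.png',np.hstack([cv2.resize(b['img'][125:225,195:345],None,fx=2.6,fy=2.6),cv2.resize(a['img'][180:310,160:330],(390,260))]))"
```

```text
t 10.25 p [ 0.6066 -0.1474  0.0519] yaw 5.48 F [-0.4 -0.6 -2.2] T [-0.03 -0.02 -0.  ] grip 0.0331 70.6 q [-25.  39.  76.  -0.  65.  60.]
shift [ 0.0006 -0.0012 -0.0004] rot [ 0.0003 -0.0002 -0.0005] dist 0.42696593189325155
```

View pics/s4.png

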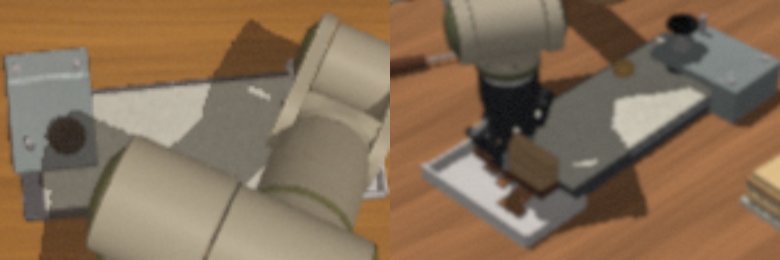

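The panel looks clear, and chips are visible in the tray at right view (515,195). I'll lift, look again, and carry the block back.

Call:
step_arm --targets '[[[0,0,-0.05],[0,0,0]],[[0,0,-0.15],[0,0,0]],[[0,0,-0.27],[0,0,0]],[[0,0,-0.4],[0,0,0]],[[0,0,-0.5],[0,0,0]],[[0,-0.1,-0.5],[0,0,0]],[[0,-0.22,-0.5],[0,0,0]],[[0,-0.35,-0.5],[0,0,0]],[[0,-0.48,-0.5],[0,0,0]],[[0,-0.6,-0.5],[0,0,0]]]'

```text
time_s: 11.18
position: [0.5884, 0.0349, 0.202]
tool_rot: [[0.995, 0.097, -0.0], [0.097, -0.995, 0.0], [-0.0, -0.0, -1.0]]
ft_force: [1.2, -0.4, -2.1]
grip_width: 0.0332
gripper_force: 70.8
```

Call:
step_arm --targets '[[[-0.03,-0.13,0],[0,0,-0.03]],[[-0.06,-0.26,0],[0,0,-0.03]],[[-0.09,-0.39,0],[0,0,-0.03]],[[-0.12,-0.52,0],[0,0,-0.03]],[[-0.15,-0.64,0],[0,0,-0.03]],[[-0.15,-0.64,0],[0,0,-0.03]],[[-0.15,-0.64,0],[0,0,-0.03]]]'

```text
time_s: 11.77
position: [0.5249, 0.2213, 0.202]
tool_rot: [[0.992, 0.123, -0.0], [0.123, -0.992, -0.0], [-0.0, -0.0, -1.0]]
ft_force: [0.6, -0.4, -2.1]
grip_width: 0.0336
gripper_force: 70.9
```

```bash
python3 - <<'E'
from press import *;from go import *
stt();go(.46,.4035,.2,7)
b=get_image('top');I=b['img']
hsv=cv2.cvtColor(I,cv2.COLOR_RGB2HSV);S=hsv[...,1]
roi=np.zeros(S.shape,bool);roi[145:210,260:345]=1
m=(roi&(S>90)).astype(np.uint8);n,l,s,c=cv2.connectedComponentsWithStats(m)
for i in range(1,n):
    if s[i][4]>6:
        print(s[i][4],((ray(b,[c[i]],.01)[0,:2]-O)@RP*1000).round())
save('s5.png',np.hstack([cv2.resize(I[125:225,195:345],None,fx=2.6,fy=2.6),cv2.resize(get_image('scene')['img'][180:310,160:330],(390,260))]))
E
```

```text
t 11.7667 p [0.5249 0.2213 0.202 ] yaw 7.09 F [ 0.6 -0.4 -2.1] T [-0.02  0.02 -0.04] grip 0.0336 70.9 q [11. 25. 74.  0. 81. 94.]
shift [-0.1396 -0.6293  0.0067] rot [-0.      0.0001  0.002 ] dist 193.3742971052463
478 [107. -23.]
229 [  34. -224.]
85 [  32. -160.]
29 [  -8. -138.]
63 [ -38. -120.]
652 [-103.  -74.]
```

View pics/s5.png

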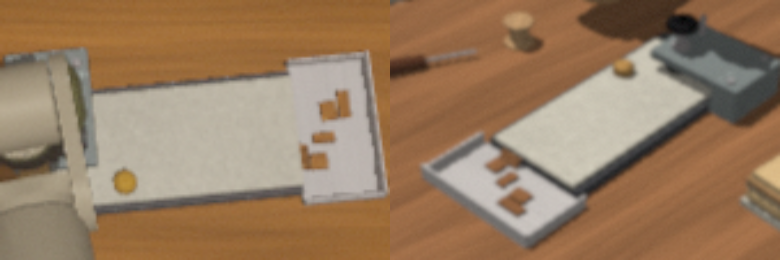

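The panel is clear, with five chips in the tray in two touching pairs plus one. One chip lies close to the panel's end at left view (305,156), so I'll check its height.

```bash
python3 - <<'E'
from press import *;from go import *
for k in ('top','scene'):
    b=get_image(k);I=b['img'];P=cloud(b)
    S=cv2.cvtColor(I,cv2.COLOR_RGB2HSV)[...,1]
    Q=(P[...,:2]-O)@RP*1000;z=P[...,2]*1000
    m=(S>95)&(Q[...,0]>-90)&(Q[...,0]<90)&(Q[...,1]<-85)&(Q[...,1]>-200)
    n,l,s,c=cv2.connectedComponentsWithStats(m.astype(np.uint8))
    for i in range(1,n):
        if s[i][4]>6:
            q=l==i;print(k,s[i],"z pct",np.percentile(z[q],[5,50,95]).round(),"min/max",Q[q].min(0).round(),Q[q].max(0).round())
            if k=='top' and s[i][0]<313:
                for y0 in range(-125,-95,5):
                    r=q&(Q[...,1]>=y0)&(Q[...,1]<y0+5);print(y0,r.sum(),np.median(z[r]) if r.any() else 0)
    pf=(S<60)&(abs(Q[...,0])<60)
    for a,bb in((-180,-150),(-60,0)):
        r=pf&(Q[...,1]>a)&(Q[...,1]<bb);print("ref",a,np.median(z[r]))
b=get_image('scene');save('s6.png',cv2.resize(b['img'][240:310,165:260],None,fx=7,fy=7,interpolation=cv2.INTER_CUBIC))
E
```

```text
top [318 160  12  11  84] z pct [ 6. 12. 18.] min/max [  16. -177.] [  53. -139.]
top [315 176   9   4  26] z pct [ 3. 11. 16.] min/max [ -15. -152.] [  -3. -124.]
top [311 181  10   9  62] z pct [ 7. 15. 27.] min/max [ -51. -136.] [ -21. -103.]
-125 8 9.937705539227608
-120 8 12.740721529243004
-115 5 15.956948387768424
-110 14 22.77329858663138
-105 5 22.530535513796252
-100 0 0
top [307 200   4   3   9] z pct [-4.  2.  6.] min/max [-89. -98.] [-83. -87.]
-125 0 0
-120 0 0
-115 0 0
-110 0 0
-105 0 0
-100 2 1.211189895494412
ref -180 5.48302332369036
ref -60 29.65531203537914
scene [203 254  14  12  81] z pct [ 9. 14. 24.] min/max [ -50. -138.] [ -13. -103.]
scene [207 267   8   6  23] z pct [ 7. 11. 15.] min/max [ -14. -151.] [  -0. -128.]
scene [208 275  13  12  86] z pct [ 7. 11. 14.] min/max [  13. -179.] [  53. -140.]
ref -180 4.2893411169812445
ref -60 28.350502652717104
```

View pics/s6.png

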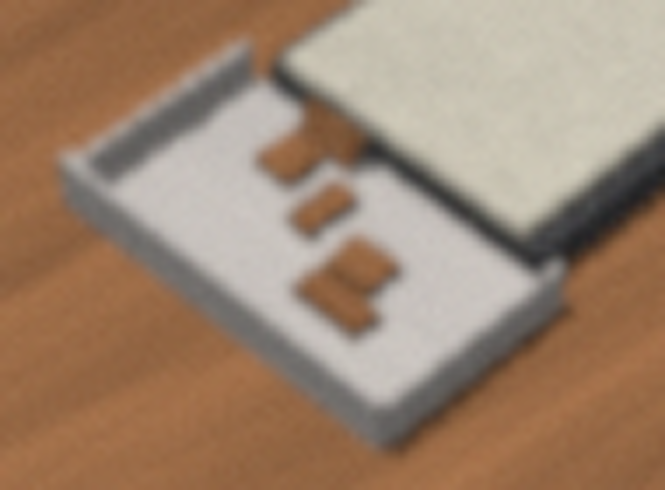

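All five chips are inside the tray. One leans against the panel's end wall, wholly beyond y=-103 and below the panel top. Next I'll put the block back.

Call:
step_arm --targets '[[[-0.03,-0.12,0],[0,0,0]],[[-0.06,-0.24,0],[0,0,0]],[[-0.08,-0.36,0],[0,0,0]],[[-0.11,-0.48,0],[0,0,0]],[[-0.13,-0.58,0],[0,0,0]],[[-0.14,-0.63,0],[0,0,0]],[[-0.14,-0.63,0.1],[0,0,0]],[[-0.14,-0.63,0.2],[0,0,0]],[[-0.14,-0.63,0.3],[0,0,0]],[[-0.14,-0.63,0.4],[0,0,0]]]'

```text
time_s: 12.85
position: [0.4622, 0.4013, 0.0807]
tool_rot: [[0.993, 0.118, 0.0], [0.118, -0.993, 0.0], [0.0, -0.0, -1.0]]
ft_force: [0.5, 0.3, -3.0]
grip_width: 0.0333
gripper_force: 71.0
```

Call:
step_arm --targets '[[[0,0,0.08],[0,0,0]],[[0,0,0.12],[0,0,0]],[[0,0,0.14],[0,0,0]],[[0,0,0.15],[0,0,0]],[[0,0,0.15],[0,0,0]],[[0,0,0.15],[0,0,0]]]'

```text
time_s: 13.35
position: [0.4623, 0.4021, 0.0379]
tool_rot: [[0.993, 0.119, 0.002], [0.119, -0.993, 0.001], [0.002, -0.001, -1.0]]
ft_force: [-0.2, 0.4, -2.4]
grip_width: 0.0336
gripper_force: 71.0
```

```bash
python3 -c "
from go import *
stt();go(.46,.4035,.0238,7)"
```

```text
t 13.35 p [0.4623 0.4021 0.0379] yaw 6.85 F [-0.2  0.4 -2.4] T [ 0.04  0.01 -0.07] grip 0.0336 71.0 q [ 30.  39.  79.  -0.  62. 113.]
shift [-0.0073 -0.0056  0.0471] rot [-0.0009 -0.0022 -0.0034] dist 14.40398563951632
```

Call:
step_arm --targets '[[[0,0,0.02],[0,0,0]],[[0,0,0.035],[0,0,0]],[[0,0,0.042],[0,0,0]],[[0,0,0.046],[0,0,0]],[[0,0,0.046],[0,0,0]],[[0,0,0.046],[0,0,0]]]'

```text
time_s: 13.85
position: [0.4616, 0.402, 0.0236]
tool_rot: [[0.993, 0.12, 0.0], [0.12, -0.993, 0.0], [0.0, -0.0, -1.0]]
ft_force: [-1.4, -1.8, 4.9]
grip_width: 0.0331
gripper_force: 71.5
```

```bash
python3 -c "
from go import *
stt()"
```

```text
t 13.85 p [0.4616 0.402  0.0236] yaw 6.88 F [-1.4 -1.8  4.9] T [-0.24  0.28 -0.03] grip 0.0331 71.5 q [ 30.  40.  79.  -0.  61. 113.]
```

Call:
step_arm --targets '[[[0,0,0],[0,0,0]],[[0,0,0],[0,0,0]],[[0,0,0],[0,0,0]],[[0,0,0],[0,0,0]],[[0,0,0],[0,0,0]],[[0,0,0],[0,0,0]],[[0,0,0],[0,0,0]],[[0,0,0],[0,0,0]]]' --jaw 80

```text
time_s: 14.52
position: [0.4617, 0.402, 0.0231]
tool_rot: [[0.993, 0.12, -0.0], [0.12, -0.993, 0.0], [-0.0, -0.0, -1.0]]
ft_force: [-0.6, -0.3, -1.0]
grip_width: 0.0796
gripper_force: 0.0
```

Call:
step_arm --targets '[[[0,0,-0.06],[0,0,0]],[[0,0,-0.15],[0,0,0]],[[0,0,-0.27],[0,0,0]],[[0,0,-0.4],[0,0,0]],[[0,0,-0.5],[0,0,0]],[[0,0,-0.58],[0,0,0]],[[0,0,-0.58],[0,0,0]],[[0,0,-0.58],[0,0,0]],[[0,0,-0.58],[0,0,0]]]'

```text
time_s: 15.27
position: [0.4612, 0.4018, 0.1961]
tool_rot: [[0.993, 0.12, -0.002], [0.12, -0.993, -0.001], [-0.002, 0.001, -1.0]]
ft_force: [0.2, -0.1, -0.9]
grip_width: 0.0796
gripper_force: 0.0
```

```bash
python3 -c "
from go import *
stt();go(*pw(0,205),.2,5.5);go(*pw(0,205),.2,95.5)"
```

```text
t 15.2667 p [0.4612 0.4018 0.1961] yaw 6.87 F [ 0.2 -0.1 -0.9] T [ 0.01 -0.01 -0.01] grip 0.0796 0.0 q [ 30.  30.  67.   0.  83. 113.]
shift [ 0.2897  0.7477 -0.013 ] rot [0.0009 0.002  0.0305] dist 240.59589046850385
shift [ 0.2897  0.7477 -0.013 ] rot [-9.0000e-04  2.3000e-03 -1.9695e+00] dist 240.59589046850385
```

Call:
step_arm --targets '[[[0.03,0.1,0],[0,0,0.03]],[[0.07,0.2,0],[0,0,0.03]],[[0.11,0.3,0],[0,0,0.03]],[[0.15,0.4,0],[0,0,0.03]],[[0.19,0.5,0],[0,0,0.03]],[[0.23,0.6,0],[0,0,0.03]],[[0.27,0.7,0],[0,0,0.03]],[[0.29,0.748,0],[0,0,0.03]],[[0.29,0.748,0],[0,0,0.03]],[[0.29,0.748,0],[0,0,0.03]]]' --jaw 0 --grip_force 40

```text
time_s: 16.1
position: [0.5746, 0.1895, 0.1959]
tool_rot: [[0.995, 0.095, -0.002], [0.095, -0.995, 0.0], [-0.002, -0.0, -1.0]]
ft_force: [0.8, 0.5, -0.5]
grip_width: 0.0
gripper_force: 0.0
```

Call:
step_arm --targets '[[[0,0,0.05],[0,0,0]],[[0,0,0.1],[0,0,0]],[[0,0,0.15],[0,0,0]],[[0,0,0.17],[0,0,0]],[[0,0,0.17],[0,0,0]],[[0,0,0.17],[0,0,0]],[[0,0,0.17],[0,0,0]]]'

```text
time_s: 16.68
position: [0.575, 0.1902, 0.147]
tool_rot: [[0.995, 0.097, 0.001], [0.097, -0.995, 0.0], [0.001, -0.0, -1.0]]
ft_force: [0.3, -0.3, -0.4]
grip_width: -0.0001
gripper_force: 0.0
```

```bash
python3 - <<'E'
from press import *;from go import *
stt();go(*pw(0,205),.132,5.5)
b=get_image('top');a=get_image('scene')
save('s7.png',np.hstack([cv2.resize(b['img'][125:255,135:330],None,fx=2,fy=2),cv2.resize(a['img'][150:280,220:400],(360,260))]))
E
```

```text
t 16.6833 p [0.575  0.1902 0.147 ] yaw 5.56 F [ 0.3 -0.3 -0.4] T [-0.01  0.03 -0.01] grip -0.0001 0.0 q [ 7. 31. 73.  0. 76. 92.]
shift [-0.0026  0.0023  0.0501] rot [-0.0002 -0.0018  0.0014] dist 15.053687514275675
```

View pics/s7.png

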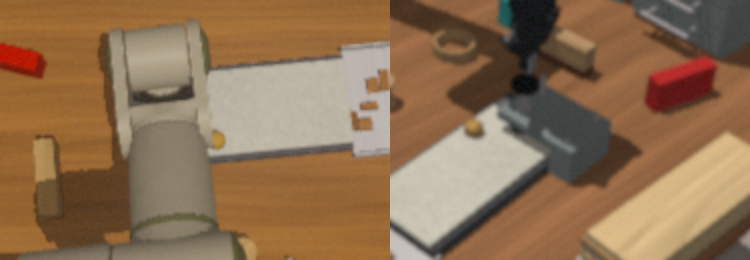

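The block is standing upright at left view (47,178), and the shut fingers are above the knob at right view (525,82). I'll descend gently.

Call:
step_arm --targets '[[[-0.002,0.002,0.02],[0,0,0]],[[-0.002,0.002,0.04],[0,0,0]],[[-0.002,0.002,0.055],[0,0,0]],[[-0.002,0.002,0.065],[0,0,0]],[[-0.002,0.002,0.073],[0,0,0]],[[-0.002,0.002,0.08],[0,0,0]],[[-0.002,0.002,0.083],[0,0,0]],[[-0.002,0.002,0.083],[0,0,0]],[[-0.002,0.002,0.083],[0,0,0]]]'

```text
time_s: 17.53
position: [0.5741, 0.1889, 0.1215]
tool_rot: [[0.995, 0.096, -0.0], [0.096, -0.995, -0.0], [-0.0, 0.0, -1.0]]
ft_force: [-3.3, -1.3, 5.6]
grip_width: 0.0
gripper_force: 2.8
```

```bash
python3 -c "
from go import *
stt();go(*pw(0,205),.110,5.5)"
```

```text
t 17.5333 p [0.5741 0.1889 0.1215] yaw 5.52 F [-3.3 -1.3  5.6] T [-0.17  0.56  0.  ] grip 0.0 2.8 q [ 7. 33. 75. -0. 73. 91.]
shift [ 0.001  -0.0019  0.0385] rot [0.0002 0.0004 0.0005] dist 11.55404772785611
```

Call:
step_arm --targets '[[[0,0,0.01],[0,0,0]],[[0,0,0.02],[0,0,0]],[[0,0,0.028],[0,0,0]],[[0,0,0.034],[0,0,0]],[[0,0,0.038],[0,0,0]],[[0,0,0.038],[0,0,0]],[[0,0,0.038],[0,0,0]],[[0,0,0.038],[0,0,0]]]'

```text
time_s: 18.2
position: [0.5743, 0.1889, 0.1107]
tool_rot: [[0.995, 0.096, 0.001], [0.096, -0.995, -0.0], [0.001, 0.0, -1.0]]
ft_force: [-5.0, -0.6, 8.5]
grip_width: -0.0001
gripper_force: 4.5
```

```bash
python3 - <<'E'
from press import *;from go import *
stt();go(*pw(0,205),.110,5.5)
a=get_image('scene');save('s8.png',cv2.resize(a['img'][165:225,255:335],None,fx=8,fy=8,interpolation=cv2.INTER_CUBIC))
E
```

```text
t 18.2 p [0.5743 0.1889 0.1107] yaw 5.53 F [-5.  -0.6  8.5] T [-0.21  0.74 -0.  ] grip -0.0001 4.5 q [ 7. 33. 76. -0. 71. 91.]
shift [ 0.0004 -0.0017  0.0025] rot [ 0.0002 -0.0008  0.0006] dist 0.9109538430446625
```

View pics/s8.png

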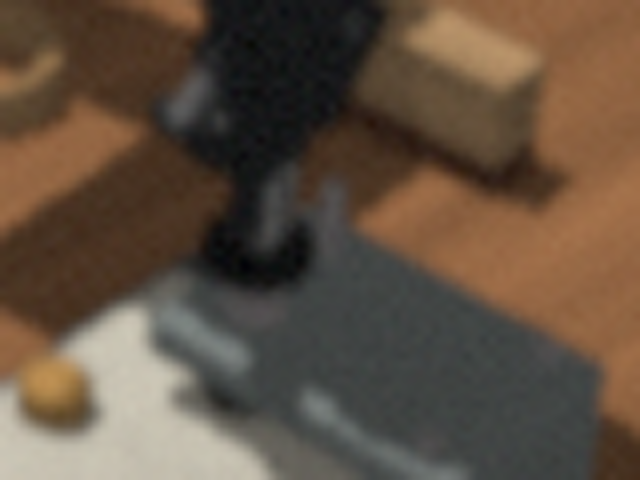

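The knob is nearly level with the gauge pin (pin top at about (330,185), knob at (258,245)). I'll go the last 0.7 mm and let it settle.

Call:
step_arm --targets '[[[0,0,0.002],[0,0,0]],[[0,0,0.0025],[0,0,0]],[[0,0,0.0025],[0,0,0]],[[0,0,0.0025],[0,0,0]],[[0,0,0.0025],[0,0,0]],[[0,0,0.0025],[0,0,0]],[[0,0,0.0025],[0,0,0]],[[0,0,0.0025],[0,0,0]]]'

```text
time_s: 18.92
position: [0.5743, 0.1889, 0.11]
tool_rot: [[0.995, 0.096, 0.001], [0.096, -0.995, -0.0], [0.001, 0.0, -1.0]]
ft_force: [-3.3, -1.3, 9.3]
grip_width: -0.0
gripper_force: 4.7
```

```bash
python3 - <<'E'
from go import *
stt()
s=env.observe()
if abs(s["position"][2]-.110)<.0012 and s["ft_force"][2]>6: print(close_job())
E
```

```text
t 18.9167 p [0.5743 0.1889 0.11  ] yaw 5.53 F [-3.3 -1.3  9.3] T [-0.19  0.74 -0.02] grip -0.0 4.7 q [ 7. 33. 76. -0. 71. 91.]
the job is handed in; nothing more can be done
None
```

The job is handed in at 18.9 s: all five offcuts are in the tray (one leaning against the panel's end), the block stands back on the bench clear of the press, and the fingers are holding the knob halfway down, level with the gauge pin (tip at 110 mm, about 9 N).

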